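Load the check weight on the spring scale

TASK

Get the bench scale ready for checking: lift the white bottle off the pan and stand it upright in the middle of the round black tray, then slide the flat metal disc weight off the loading shelf onto the pan and leave it resting there, centred. Treat the pan gently - never force it down onto its stop - and do not let the weight fall off, tip the bottle over or disturb the tools and supplies lying around.

Things in the scene. Friction and masses are not known exactly. Their poses are not given: they have to be found in the camera images.
- scale: low bench spring scale with a loading shelf, fixed to the table. Origin on the table straight below the pan's centre; z up. Housing 130 x 130 mm, 48 mm high. The shelf is a flat dark plate without rails, top at z = 70 mm, level with the empty pan, x -60 to +60 mm, running along the scale's -y from y = -69 to -239 mm, all edges open; 4 mm gap between it and the pan
- pan_center (a point): centre of the top face of the round flat steel pan (130 mm diameter, 6 mm thick, no rim), 70 mm above the table when empty; z is the pan's normal. A concentric circle of 102 mm diameter is marked on it. It stands on springs: it sinks about 0.75 mm per newton and leans about 1 degree for the disc 20 mm off centre
- pan (a joint): how far the pan has sunk, in m: 0 empty, about 0.001 with the bottle on it, about 0.003 to 0.0046 under the disc weight, 0.014 on its lower stop; it must never exceed 0.012
- disc_weight: plain aluminium disc weight lying flat on the loading shelf, 100 mm diameter, 24 mm high, edges bevelled by 3 mm, no knob, about 0.5 kg; too wide to grasp, it slides. Origin at the centre of its underside, z up
- bottle: small white plastic bottle with a blue cap, standing on the pan; body 42 mm diameter up to 78 mm height, cap 23 mm diameter from there to 98 mm; 0.11 kg; its foot is a little uneven, so it stands with a lean of about 3 degrees. Origin at the centre of its underside, z up along the bottle
- tray: round black tray lying on the table, fixed, 68 mm diameter, a flat disc 6 mm thick. Origin at the centre of its underside
- tin: round parts tin, 62 mm diameter, 22 mm high; bystander, origin at the centre of its underside
- tape: roll of masking tape lying flat, 60 mm diameter, 12 mm high; bystander, origin at the centre of its underside
- small_hammer: small hammer lying on the table, 164 mm long along its y, 14 mm high; bystander
- slide_calliper: slide calliper lying on the papers, 150 mm long along its y, 45 mm wide, 6 mm high; bystander
- eyeglass: black watchmaker's eyeglass standing on its eyecup on the papers, 34 mm diameter, 28 mm high; bystander
Mind the look-alikes: they are no part of the job. There is more than one size of the bottle; the job needs the larger.

How it is judged:
By the outcome, as a careful person would: the job done as asked, in the order asked, and still so for the second after the job is handed in, with the robot touching nothing.
It also fails if it takes over 61 s, if anything falls off the work surface, if the arm or the gripper's body presses on something with over 40 N, if the wrist force passes 120 N, or if a joint passes its speed limit or range.

ROBOT

A 7-joint arm with a two-finger parallel gripper is mounted at the origin on a cart in front of the work surface, level with it; the furniture and walls round the work are solid. World frame = base frame: x ahead of the robot, y to its left, z up, the work surface at z = 0. Lengths are in m, angles in rad, forces in N, time in s.
With the tool pointing down it reaches from about 0.425 to 0.95 m from the base axis. Payload 4.7 kg.
Tool frame: the origin (TCP) lies between the finger pads; the fingertips stand 25 mm ahead of it and the grasp point (between the pads) lies 6 mm ahead of it; z points along the fingers, y is the line along which they close (so a half turn about z gives the same grasp; the last joint's range is limited). The gripper opens to 87 mm and grips with 3 to 60 N. Pads are 19 mm wide; open, the fingers measure 117 mm over their backs; the gripper's body (75 mm by 190 mm) begins 51 mm behind the grasp point.
Start: joints at [-1.209, 0.469, -0.049, 1.532, 0.024, 1.141, -0.082], TCP at [0.257, 0.624, 0.248] pointing down, gripper open.
Joint ranges: [-2.59, 2.59], [-0.33, 1.99], [-1.39, 1.29], [0.1, 2.45], [-1.04, 4.18], [0.21, 1.99], [-2.66, 2.66]. Speed limits (rad/s): [2.57, 2.57, 3.14, 3.14, 3.14, 3.14, 3.14].

INTERFACE

Orientations are given as a rotation vector (axis times angle).
In Python, from station import env gives the robot as it stands.
- The arm moves only by the tool apply_moves, never from a script. Its argument "plan" is text: rows parted by semicolons, each of 7 numbers parted by spaces: the opening in per cent of the stroke, from 0 (shut) to 100 (fully open), then the shift along the tool's x, y, z in units of 50 mm (1.0 is 50 mm), then the turn, a rotation vector about the tool's x, y, z in units of 5 degrees (1.0 is 5 degrees). A call has 1 to 5 rows; each row shifts and turns the commanded pose from where the row before left it, along the tool's axes as they then stand; what a row does not reach is not made up. A row lasts 1/8 s, in which the tool goes at most 62.5 mm and 10.7 degrees, less where a joint would pass 70% of its speed; a pose out of reach is approached as far as the arm can. A call is refused whole if a number of a shift passes 1 or a number of a turn 1, either way. A call with a gripper value outside its range is refused whole. The fingers move at their own pace and stop on an object; "newtons" is the grip in N (left out, the last holds). Time passes only in rows, so rows that do not move let the fingers close. It gives the time, the measured TCP pose, the force, the opening and the grip force at its end, in the units of the state.
- env.get_state(): the state, without advancing time (a new reading comes with each control period).
- env.get_image(name): name is "scene" or "top" or "wrist"; returns the picture (400x640x3 uint8, red, green, blue); there is no depth.
- env.calibration(name): a dict with "mtx" (3x3 intrinsics, pixels), "world_to_cam" (4x4, takes a point from world to camera coordinates); the wrist camera has in their place "T_tool_cam" (4x4, takes a point from camera to tool coordinates, whose origin is the TCP and whose axes are the flange's). Camera axes: x right, y down, z forward; pixel columns grow to the right and rows downward; lengths in m; the calibration is good to about 2 mm. A picture is of the moment at which its call begins: read the wrist's pose just before it. calibration takes no time and is no camera call.
- env.close_job(): hands the job in; it is judged then, once.
The state is a dict: "time_s": time; "joint_positions": joint angles; "dq": joint speeds; "joint_torque": joint torques, N m; "tcp_pos": TCP position; "eef_rot": TCP orientation; "contact_force": force on the tool from outside, world axes, zero at the start; "wrist_torque": the same for the moment, N m; "opening": finger opening in m; "grasp_force": force on a finger pad.
Only numpy, scipy, OpenCV 4.12 (cv2) and the standard library are available. Lean on these libraries where they do the work, as an engineer would, in place of code of your own. Each camera call takes 0.05 s, during which the arm holds its last target. There are 200 camera calls.

## Working session

There is one attempt and no reset: what is moved stays moved. The work goes in short steps, Python scripts to look and compute and a tool call to move; the robot and the scene stay as the last step left them, time stands still between calls to the robot, and variables do not carry over. Pictures are saved under pics/ and viewed, at most 10 in all, crops included, and the job is handed in when it is done.

Besides the shell and the picture viewer there is one more tool, called after "Emit:" in YAML: its name, and indented under it one key for each argument. apply_moves: Moves the arm, as the interface text tells. Its arguments: {"type":"object","properties":{"plan":{"type":"string"},"newtons":{"type":"number"}},"required":["plan"]}

```bash
mkdir -p pics; cat > h.py <<'E'
import numpy as np, cv2
from scipy.spatial.transform import Rotation as R
from station import env
def save(n,im): cv2.imwrite('pics/'+n,im[:,:,::-1])
def cam(name,st=None):
    c=env.calibration(name); K=np.array(c['mtx'])
    if name=='wrist':
        T=np.eye(4);T[:3,:3]=R.from_rotvec(st['eef_rot']).as_matrix();T[:3,3]=st['tcp_pos']
        W=np.linalg.inv(T@np.array(c['T_tool_cam']))
    else: W=np.array(c['world_to_cam'])
    return K,W
def ray(K,W,u,v,z):
    C=np.linalg.inv(W);d=C[:3,:3]@np.linalg.inv(K)@[u,v,1];o=C[:3,3]
    return o+d*(z-o[2])/d[2]
def proj(K,W,p):
    q=K@(W@np.r_[p,1])[:3];return q[:2]/q[2]
E
python3 - <<'E'
from h import *
a=env.get_image('scene');b=env.get_image('top')
save('s0.png',a);save('t0.png',b)
s=env.get_state();print(s)
for n in('scene','top'):
    K,W=cam(n);print(n,K[0,0],np.linalg.inv(W)[:3].round(3).tolist())
print(env.calibration('wrist'))
E
```

```text
{'time_s': 0.1, 'joint_positions': array([-1.20887562,  0.46937092, -0.04860089,  1.53353405,  0.02411544,
        1.14100194, -0.0823069 ]), 'dq': array([ 0.00038635, -0.00350105, -0.00044259, -0.00324106, -0.00115847,
        0.00081361,  0.00180122]), 'joint_torque': array([ 4.07448379e-04, -5.09169602e+01, -8.13326519e-02, -2.36830741e+01,
       -6.15597842e-02,  3.44693963e-02,  8.40731423e-05]), 'tcp_pos': array([0.25694348, 0.62366723, 0.24661464]), 'eef_rot': array([-6.09897429e-01, -3.08154961e+00,  2.68179072e-03]), 'contact_force': array([-0.24061574, -0.14552132,  0.94732207]), 'wrist_torque': array([-0.05871976, -0.00385439,  0.02139738]), 'grasp_force': 0.0, 'opening': 0.08719725528613723}
scene 381.3810042718842 [[0.842, -0.288, 0.457, 0.118], [-0.54, -0.436, 0.72, -0.793], [-0.008, -0.852, -0.523, 0.573]]
top 410.0213402341829 [[0.008, -0.998, 0.061, 0.496], [-1.0, -0.007, 0.021, -0.087], [-0.021, -0.061, -0.998, 1.031]]
{'mtx': array([[287.86735474,   0.        , 323.24220052],
       [  0.        , 287.86735474, 204.18372986],
       [  0.        ,   0.        ,   1.        ]]), 'T_tool_cam': array([[ 8.42118974e-04, -9.63611534e-01, -2.67305259e-01,
         7.31830033e-02],
       [ 9.99999624e-01,  7.56709286e-04,  4.22531386e-04,
         6.53247593e-04],
       [-2.04883745e-04, -2.67305515e-01,  9.63611810e-01,
        -1.37841173e-01],
       [ 0.00000000e+00,  0.00000000e+00,  0.00000000e+00,
         1.00000000e+00]])}
```

View pics/s0.png

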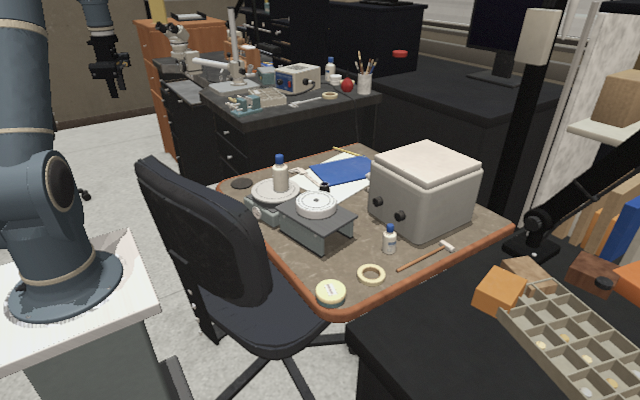

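View pics/t0.png

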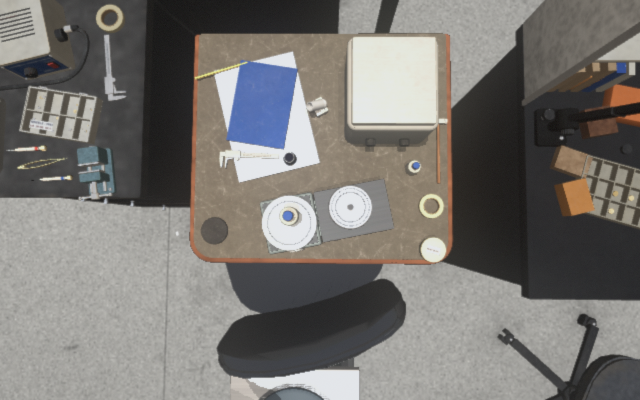

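Scene: the large bottle stands on the pan (scene 280,175; top 289,216). The small one stands on the table (scene 389,240; top 414,167). The job needs the one on the pan. Tray is at top (214,230), disc at top (351,207).

```bash
cat > m.py <<'E'
from h import *
b=cv2.imread('pics/t0.png');K,W=cam('top')
g=cv2.cvtColor(b,cv2.COLOR_BGR2GRAY);hsv=cv2.cvtColor(b,cv2.COLOR_BGR2HSV)
def blobs(m,box,z,name,mn=20):
    x0,y0,x1,y1=box;mm=np.zeros_like(m);mm[y0:y1,x0:x1]=m[y0:y1,x0:x1]
    for c in cv2.findContours(mm,cv2.RETR_EXTERNAL,cv2.CHAIN_APPROX_NONE)[0]:
        if cv2.contourArea(c)<mn: continue
        h=cv2.convexHull(c);e=cv2.fitEllipse(h)
        p=ray(K,W,*e[0],z);pts=np.array([ray(K,W,*q[0],z) for q in h])
        (cx,cy),r=cv2.minEnclosingCircle(pts[:,:2].astype(np.float32))
        print(name,np.round(e[0],1),np.round(e[1],1),p.round(4),'circ',round(cx,4),round(cy,4),'d',round(2*r,4))
bright=((g>150)*255).astype(np.uint8)
blobs(bright,(255,190,322,255),.069,'pan',200)
blobs(bright,(325,180,378,232),.094,'disc',200)
blobs(((g<62)*255).astype(np.uint8),(196,212,234,248),.006,'tray',100)
blue=cv2.inRange(hsv,(100,90,50),(130,255,255))
blobs(blue,(270,195,310,235),.167,'cap',20)
blobs(blue,(400,155,430,180),.06,'smallcap',5)
blobs(((g<95)*255).astype(np.uint8),(316,175,400,245),.07,'shelf',200)
cv2.imwrite('pics/c1.png',cv2.resize(b[150:260,190:450],None,fx=3,fy=3,interpolation=cv2.INTER_CUBIC))
E
python3 m.py
```

```text
pan [289.3 221.7] [64.8 67.6] [0.5085 0.0094 0.069 ] circ 0.5058 0.009 d 0.168
disc [350.1 206.7] [43.1 43.4] [ 0.5436 -0.1318  0.094 ] circ 0.5438 -0.1321 d 0.1
cap [287.5 215.4] [8.7 9. ] [0.5205 0.0035 0.167 ] circ 0.5207 0.0035 d 0.0195
smallcap [415.8 165.1] [5.7 6.1] [ 0.6451 -0.2891  0.06  ] circ 0.6452 -0.2891 d 0.0146
```

View pics/c1.png

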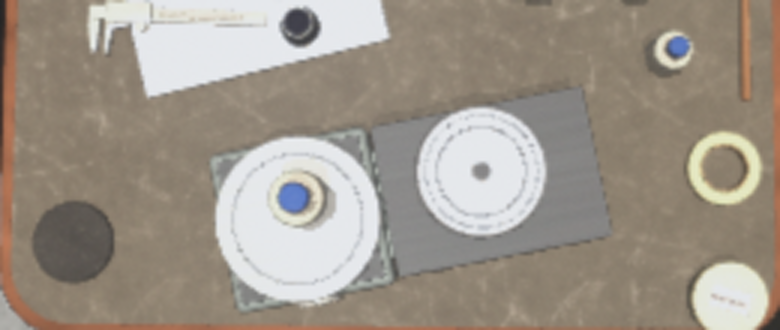

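The crop confirms it: the bottle with the larger cap stands on the pan at crop (293,197). The small look-alike is on the table at crop (678,47). Tray is at crop (73,241), disc at (481,171), and the shelf edges tilt about 11°.

```bash
cat >> m.py <<'E'
print('---')
blobs(((g>195)*255).astype(np.uint8),(255,190,322,255),.069,'pan',200)
for t in(70,75,80):blobs(((g<t)*255).astype(np.uint8),(196,212,234,248),.006,'tray',100)
f=lambda x,y,z:ray(K,W,190+x/3,150+y/3,z).round(4)
for n,p in dict(s1=(583,87),s2=(610,237),s3=(371,128),s4=(398,277)).items():print(n,f(*p,.07))
print('tray',f(73,241,.006),'pan',f(298,218,.069),'box foot',ray(K,W,350,142,0.),'eyeglass',f(300,28,.02))
Ks,Ws=cam('scene')
for n,p in dict(pan=(.5085,.0094,.069),disc=(.5436,-.1318,.094),cap=(.5205,.0035,.167)).items():print(n,proj(Ks,Ws,p))
E
python3 m.py | sed -n '/---/,$p'
```

```text
---
pan [288.7 222.9] [54.1 55.1] [0.5058 0.0105 0.069 ] circ 0.5044 0.0109 d 0.132
s1 [ 0.6104 -0.2131  0.07  ]
s2 [ 0.4934 -0.2339  0.07  ]
s3 [ 0.5772 -0.0474  0.07  ]
s4 [ 0.461  -0.0695  0.07  ]
tray [0.4862 0.2036 0.006 ] pan [0.5062 0.0092 0.069 ] box foot [ 0.71268    -0.13559943  0.        ] eyeglass [0.6643 0.0144 0.02  ]
pan [275.37040832 188.55381294]
disc [315.09385622 199.76287547]
cap [278.36426037 154.71167327]
```

Emit:
apply_moves:
  plan: "100 0 0 0 0 0 1; 100 0 0 0 0 0 1; 100 0 0 0 0 0 1; 100 0 0 0 0 0 1; 100 0 0 0 0 0 1"

```text
time_s: 0.72
tcp_pos: [0.2569, 0.6238, 0.2469]
eef_rot: [1.267, 2.875, -0.002]
contact_force: [-0.2, 0.2, -0.1]
opening: 0.087
grasp_force: 0.0
```

Emit:
apply_moves:
  plan: "100 0 0 0 0 0 1; 100 0 0 0 0 0 1; 100 0 0 0 0 0 1; 100 0 0 0 0 0 1; 100 0 0 0 0 0 1"

```text
time_s: 1.35
tcp_pos: [0.2569, 0.6238, 0.2469]
eef_rot: [1.859, 2.532, -0.002]
contact_force: [0.2, -0.1, -0.2]
opening: 0.0872
grasp_force: 0.0
```

Emit:
apply_moves:
  plan: "100 0 0 0 0 0 1; 100 0 0 0 0 0 0.3; 100 -0.5 0.2 0 0 0 0; 100 -0.9 0.2 0 0 0 0; 100 -0.9 0.2 0 0 0 0"

```text
time_s: 1.98
tcp_pos: [0.3091, 0.5158, 0.2472]
eef_rot: [1.994, 2.427, -0.001]
contact_force: [0.8, -0.2, -0.2]
opening: 0.0869
grasp_force: 0.0
```

Emit:
apply_moves:
  plan: "100 -0.9 0.2 0 0 0 0; 100 -0.9 0.2 0 0 0 0; 100 -0.9 0.2 0 0 0 0; 100 -0.9 0.2 0 0 0 0; 100 -0.9 0.2 0 0 0 0"

```text
time_s: 2.6
tcp_pos: [0.4015, 0.3044, 0.2476]
eef_rot: [-1.995, -2.427, -0.0]
contact_force: [0.5, -0.4, -0.1]
opening: 0.0868
grasp_force: 0.0
```

Emit:
apply_moves:
  plan: "100 -0.9 0.2 0 0 0 0; 100 -0.9 0.2 0 0 0 0; 100 -0.9 0.2 0 0 0 0; 100 -0.5 0.2 0 0 0 0; 100 0 0 0 0 0 0"

```text
time_s: 3.22
tcp_pos: [0.472, 0.1546, 0.2476]
eef_rot: [2.001, 2.422, 0.0]
contact_force: [-0.1, 1.2, 0.8]
opening: 0.0871
grasp_force: 0.0
```

```bash
python3 - <<'E'
from h import *
s=env.get_state();np.save('sw1.npy',np.r_[s['tcp_pos'],s['eef_rot']]);save('w1.png',env.get_image('wrist'))
E
```

Emit:
apply_moves:
  plan: "100 -0.8 0.1 0 0 0 0; 100 -0.8 0.1 0 0 0 0; 100 -0.6 0.1 0 0 0 0; 100 -0.3 0 0 0 0 0; 100 0 0 0 0 0 0"

```text
time_s: 3.9
tcp_pos: [0.5097, 0.0374, 0.2474]
eef_rot: [-1.995, -2.426, 0.0]
contact_force: [-0.2, -0.2, 1.2]
opening: 0.0873
grasp_force: 0.0
```

```bash
python3 - <<'E'
from h import *
s=env.get_state();np.save('sw2.npy',np.r_[s['tcp_pos'],s['eef_rot']]);w=env.get_image('wrist');save('w2.png',w)
cv2.imwrite('pics/w12.png',np.vstack([cv2.resize(x,(480,300)) for x in(cv2.imread('pics/w1.png'),w[:,:,::-1])]))
E
```

```text
(no output)
```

View pics/w12.png

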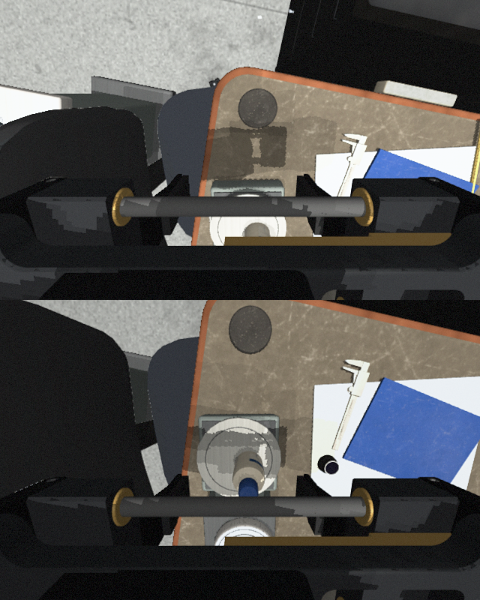

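Top half: tray at about (258,107) of 480×300. Bottom half: the bottle (body ≈(245,162), cap (248,187)) is on the pan between the fingers, partly behind the bar. Next I measure the tray, pan and body from these.

```bash
python3 - <<'E'
from h import *
def W_(n):
    q=np.load(n);return cam('wrist',dict(tcp_pos=q[:3],eef_rot=q[3:]))
for n,i,box in(('sw1.npy','w1',(300,105,380,172)),('sw2.npy','w2',(295,0,372,75))):
    K,W=W_(n);im=cv2.imread(f'pics/{i}.png');g=cv2.cvtColor(im,cv2.COLOR_BGR2GRAY)
    for t in(65,75):
        x0,y0,x1,y1=box;m=np.zeros_like(g);m[y0:y1,x0:x1]=(g[y0:y1,x0:x1]<t)*255
        c=max(cv2.findContours(m,0,1)[0],key=cv2.contourArea)
        e=cv2.fitEllipse(cv2.convexHull(c))
        P=np.array([ray(K,W,*q[0],.006)[:2] for q in cv2.convexHull(c)]).astype(np.float32);cc,r=cv2.minEnclosingCircle(P)
        print(i,np.round(e[0],1),ray(K,W,*e[0],.006).round(4),np.round(cc,4),2*r)
K,W=W_('sw2.npy')
for p in[(.5056,.0098,.07),(.5205,.0035,.167),(.5205,.0035,.148)]:print(proj(K,W,p))
im=cv2.imread('pics/w2.png');cv2.imwrite('pics/c2.png',cv2.resize(im[140:300,240:400],None,fx=3.6,fy=3.6,interpolation=cv2.INTER_CUBIC))
E
```

```text
w1 [355.7 166.8] [0.5107 0.182  0.006 ] [0.5086 0.1814] 0.015415731817483902
w1 [366.2 139. ] [0.5162 0.2196 0.006 ] [0.4993 0.1997] 0.09299389272928238
w2 [332.  40.] [0.4872 0.2061 0.006 ] [0.4818 0.1986] 0.06322629749774933
w2 [333.2  39.5] [0.4885 0.2069 0.006 ] [0.4886 0.2059] 0.06854071468114853
[314.86178014 214.86608263]
[327.74370502 260.5280441 ]
[327.4313316  250.86723226]
```

View pics/c2.png

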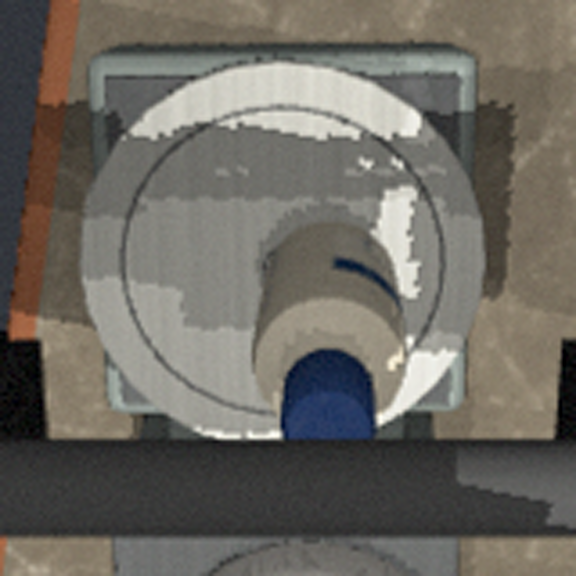

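The crop shows the pan spanning columns 80–485 and rows 62–438, with the bottle shoulder centre at about (331,370).

```bash
python3 - <<'E'
from h import *
q=np.load('sw2.npy');K,W=cam('wrist',dict(tcp_pos=q[:3],eef_rot=q[3:]))
f=lambda x,y,z:ray(K,W,240+x/3.6,140+y/3.6,z)
M=R.from_rotvec(q[3:]).as_matrix();print(M.round(3).tolist())
L=[f(80,250,.069),f(485,250,.069),f(282,62,.069),f(282,438,.069)]
print('pan',((L[0]+L[1])/2).round(4),((L[2]+L[3])/2).round(4),np.linalg.norm(L[0]-L[1]),np.linalg.norm(L[2]-L[3]))
L=[f(254,350,.147),f(408,350,.147)];print('shoulder w',np.linalg.norm(L[0]-L[1]),f(331,370,.147))
print('shoulder back',f(331,297,.147),'base back',f(330,222,.069))
k,w=cam('top');print('cap top',ray(k,w,287.5,215.4,.167),'eyeglass etc')
for p in (f(331,370,.147),):print('in tool',M.T@(p-q[:3]))
E
```

```text
[[-0.193, 0.981, -0.001], [0.981, 0.193, 0.0], [0.001, -0.001, -1.0]]
pan [0.5085 0.0167 0.069 ] [0.5089 0.0136 0.069 ] 0.12888055759277467 0.12509202282934534
shoulder w 0.037935307510724686 [0.52300542 0.01151372 0.147     ]
shoulder back [0.51915727 0.03021947 0.147     ] base back [0.52145098 0.02864356 0.069     ]
cap top [0.52048879 0.00348278 0.167     ] eyeglass etc
in tool [-0.02804903  0.00814888  0.10033784]
```

Emit:
apply_moves:
  plan: "100 -0.6 0.13 0 0 0 0; 100 0 0 0.8 0 0 0; 100 0 0 0.8 0 0 0; 75 0 0 0.5 0 0 0; 75 0 0 0.19 0 0 0"
  newtons: 10

```text
time_s: 4.58
tcp_pos: [0.5211, 0.0107, 0.1315]
eef_rot: [-1.991, -2.427, 0.002]
contact_force: [-0.1, -0.3, 0.6]
opening: 0.0743
grasp_force: 0.0
```

Emit:
apply_moves:
  plan: "62 0 0 0 0 0 0; 62 0 0 0 0 0 0; 62 0 0 0 0 0 0"

```text
time_s: 4.95
tcp_pos: [0.5228, 0.0089, 0.134]
eef_rot: [1.995, 2.425, 0.003]
contact_force: [0.2, -0.5, -0.9]
opening: 0.0554
grasp_force: 0.0
```

```bash
python3 - <<'E'
from h import *
s=env.get_state();print(s['tcp_pos'],s['opening']);w=env.get_image('wrist');a=env.get_image('scene')
save('w3.png',w);c=cv2.resize(a[130:230,220:360],(560,400),interpolation=cv2.INTER_CUBIC);save('w3b.png',np.hstack([c[:,:360],cv2.resize(w[:,130:510],(380,400))]))
E
```

```text
[0.52281606 0.00886907 0.1340371 ] 0.05536545291300666
```

View pics/w3b.png

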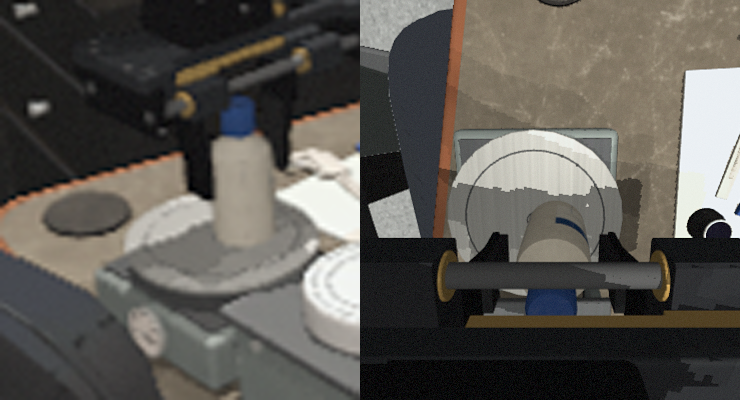

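The bottle stands between the fingers: wrist crop (554,230), with the finger inner edges at 505 and 610. Closing now.

Emit:
apply_moves:
  plan: "52 0 0 0 0 0 0; 40 0 0 0 0 0 0; 40 0 0 0 0 0 0; 40 0 0 0 0 0 0; 40 0 0 0 0 0 0"
  newtons: 12

```text
time_s: 5.68
tcp_pos: [0.5224, 0.0087, 0.1331]
eef_rot: [1.996, 2.426, 0.001]
contact_force: [0.5, -1.0, 1.2]
opening: 0.0406
grasp_force: 11.9
```

Emit:
apply_moves:
  plan: "40 0 0 -0.1 0 0 0; 40 0 0 -0.3 0 0 0; 40 0 0 -0.5 0 0 0; 40 0.3 0 -0.3 0 0 0; 40 0.6 0 0 0 0 0"

```text
time_s: 6.3
tcp_pos: [0.5146, 0.052, 0.1954]
eef_rot: [1.998, 2.421, 0.005]
contact_force: [0.9, 0.8, -1.2]
opening: 0.0407
grasp_force: 11.9
```

Emit:
apply_moves:
  plan: "40 0.8 0 0 0 0 0; 40 0.8 0 0 0 0 0; 40 0.6 0 0 0 0 0; 40 0.3 0 0 0 0 0; 40 0 0 0 0 0 0"

```text
time_s: 6.92
tcp_pos: [0.4894, 0.1759, 0.1934]
eef_rot: [1.994, 2.427, 0.0]
contact_force: [0.8, -0.2, -1.0]
opening: 0.0406
grasp_force: 11.9
```

```bash
python3 - <<'E'
from h import *
s=env.get_state();print(s['tcp_pos'],s['opening'],s['grasp_force']);np.save('sw4.npy',np.r_[s['tcp_pos'],s['eef_rot']]);w=env.get_image('wrist');a=env.get_image('scene');t=env.get_image('top')
save('w4.png',w);save('s4.png',a);save('t4.png',t)
sc=lambda i,x,y:cv2.resize(i[y:y+100,x:x+100],(400,400),interpolation=cv2.INTER_CUBIC)
save('w4b.png',np.hstack([sc(a,210,120),cv2.resize(w[100:300,220:420],(400,400))]))
E
```

```text
[0.48937886 0.17588326 0.19341692] 0.04056994703720544 11.890551928423747
```

View pics/w4b.png

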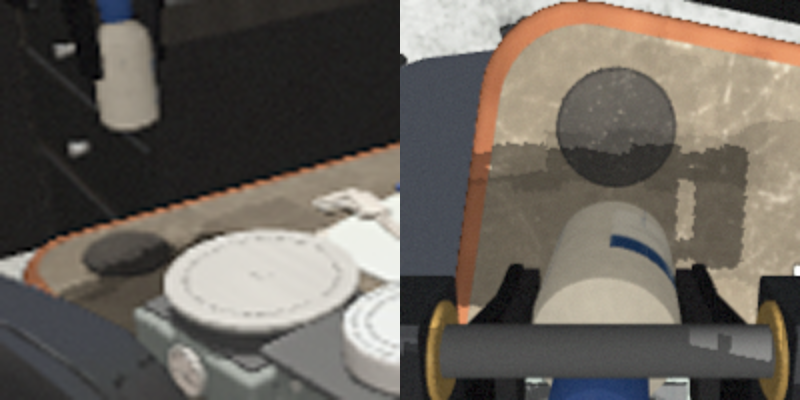

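The bottle is held, clear of the pan. In the wrist half the tray is at crop (616,127) and the bottle base's back edge is at (600,200).

```bash
python3 - <<'E'
from h import *
q=np.load('sw4.npy');K,W=cam('wrist',dict(tcp_pos=q[:3],eef_rot=q[3:]));M=R.from_rotvec(q[3:]).as_matrix()
f=lambda x,y,z:ray(K,W,220+(x-400)/2,100+y/2,z)
tl=lambda p:(M.T@(p-q[:3])).round(4)
E=[f(556,127,.006),f(676,127,.006),f(616,67,.006),f(616,187,.006)]
print('tray',((E[0]+E[1])/2).round(4),((E[2]+E[3])/2).round(4),tl((E[2]+E[3])/2),np.linalg.norm(E[0]-E[1]),np.linalg.norm(E[2]-E[3]))
print('base back',tl(f(600,200,.129)),'sides',tl(f(548,235,.129)),tl(f(655,235,.129)))
print('shoulder back',tl(f(606,278,.207)),tl(f(535,318,.207)),tl(f(680,318,.207)))
Ks,Ws=cam('scene')
for dz in(.06,):print(proj(Ks,Ws,q[:3]-[0,0,.064]),proj(Ks,Ws,q[:3]+[0,0,.014]),'seen base',(210+130/4,120+118/4),'shoulder',(210+124/4,120+28/4))
Kt,Wt=cam('top');m=cv2.inRange(cv2.cvtColor(cv2.imread('pics/t4.png'),cv2.COLOR_BGR2HSV),(100,90,40),(130,255,255));m[:, :200]=0;m[:170]=0;m[:,260:]=0
print(len(np.argwhere(m)))
E
```

```text
tray [0.489  0.2076 0.006 ] [0.4892 0.2067 0.006 ] [0.0302 0.0057 0.1874] 0.06769861454350729 0.06765517540787079
base back [ 0.0208 -0.002   0.0644] sides [ 0.0074 -0.0212  0.0644] [0.0074 0.0183 0.0644]
shoulder back [ 0.0225  0.0002 -0.0136] [ 0.0123 -0.0166 -0.0136] [ 0.0123  0.0177 -0.0136]
[241.13066582 148.25043201] [238.1474405  122.26022093] seen base (242.5, 149.5) shoulder (241.0, 127.0)
7
```

Emit:
apply_moves:
  plan: "40 0.58 0.12 0 0 0 0; 40 0 0 0.7 0 0 0; 40 0 0 0.8 0 0 0; 40 0 0 0.6 0 0 0; 40 0 0 0.2 0 0 0"

```text
time_s: 7.7
tcp_pos: [0.4891, 0.2033, 0.0765]
eef_rot: [-1.998, -2.423, 0.005]
contact_force: [-0.6, 0.2, -0.8]
opening: 0.0407
grasp_force: 11.9
```

Emit:
apply_moves:
  plan: "40 0 0 0 0 0 0; 40 0 0 0.05 0 0 0; 40 0 0 0 0 0 0"

```text
time_s: 8.07
tcp_pos: [0.4903, 0.2053, 0.0764]
eef_rot: [1.996, 2.426, 0.003]
contact_force: [-0.1, 0.1, -1.2]
opening: 0.0406
grasp_force: 11.9
```

```bash
python3 - <<'E'
from h import *
s=env.get_state();print(s['tcp_pos'],s['contact_force']);a=env.get_image('scene');w=env.get_image('wrist')
sc=lambda i,x,y:cv2.resize(i[y:y+100,x:x+100],(400,400),interpolation=cv2.INTER_CUBIC)
save('w5.png',w);save('s5.png',a)
save('w5b.png',np.hstack([sc(a,200,110),cv2.resize(w[100:300,220:420],(400,400))]))
E
```

```text
[0.49025373 0.20534918 0.07642511] [-0.06779013  0.07900737 -1.15099629]
```

View pics/w5b.png

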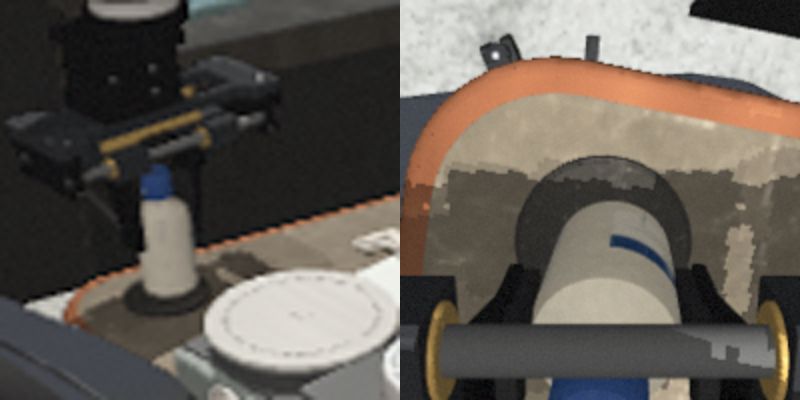

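The bottle hovers centred on the tray to within about 2 mm: tray at wrist crop (604,240), base at (600,200). Lowering the last few mm.

Emit:
apply_moves:
  plan: "40 0.03 0.02 0.06 0 0 0; 40 0 0 0.03 0 0 0; 40 0 0 0 0 0 0"

```text
time_s: 8.55
tcp_pos: [0.4902, 0.2068, 0.0708]
eef_rot: [-1.996, -2.426, 0.001]
contact_force: [-0.4, -0.7, -0.6]
opening: 0.0406
grasp_force: 11.9
```

Emit:
apply_moves:
  plan: "40 0 0 0.03 0 0 0; 40 0 0 0 0 0 0; 40 0 0 0 0 0 0"

```text
time_s: 8.93
tcp_pos: [0.4908, 0.2069, 0.07]
eef_rot: [1.996, 2.426, 0.002]
contact_force: [-0.9, -0.3, 5.7]
opening: 0.0407
grasp_force: 12.0
```

Contact at 5.7 N. I'll open slowly and rise.

Emit:
apply_moves:
  plan: "50 0 0 0 0 0 0; 58 0 0 0 0 0 0; 66 0 0 0 0 0 0; 75 0 0 0 0 0 0; 85 0 0 0 0 0 0"

```text
time_s: 9.55
tcp_pos: [0.4903, 0.2068, 0.0695]
eef_rot: [-1.996, -2.426, 0.0]
contact_force: [-0.5, -0.1, 0.3]
opening: 0.0682
grasp_force: 0.0
```

Emit:
apply_moves:
  plan: "100 0 0 0 0 0 0; 100 0 0 0 0 0 0; 100 0 0 -0.4 0 0 0; 100 0 0 -0.8 0 0 0; 100 0 0 -0.8 0 0 0"

```text
time_s: 10.18
tcp_pos: [0.4901, 0.2066, 0.1704]
eef_rot: [-1.996, -2.426, 0.001]
contact_force: [0.2, 0.3, 0.2]
opening: 0.087
grasp_force: 0.0
```

Emit:
apply_moves:
  plan: "100 0 0 -0.8 0 0 0; 100 -0.4 0 -0.2 0 0 0; 100 -0.9 0 0 0 0 0; 100 -0.9 0 0 0 0 0; 100 0 0 0 0 0 0"

```text
time_s: 10.8
tcp_pos: [0.5115, 0.0933, 0.2189]
eef_rot: [2.006, 2.417, -0.004]
contact_force: [-0.2, -0.1, 0.1]
opening: 0.0868
grasp_force: 0.0
```

```bash
python3 - <<'E'
from h import *
s=env.get_state();print(s['tcp_pos']);np.save('sw6.npy',np.r_[s['tcp_pos'],s['eef_rot']]);a=env.get_image('scene');w=env.get_image('wrist')
sc=lambda i,x,y:cv2.resize(i[y:y+100,x:x+100],(400,400),interpolation=cv2.INTER_CUBIC)
save('w6.png',w);save('s6.png',a)
save('w6b.png',np.hstack([sc(a,200,110),cv2.resize(w[0:200,220:420],(400,400))]))
E
```

```text
[0.51146997 0.09329907 0.21886849]
```

View pics/w6b.png

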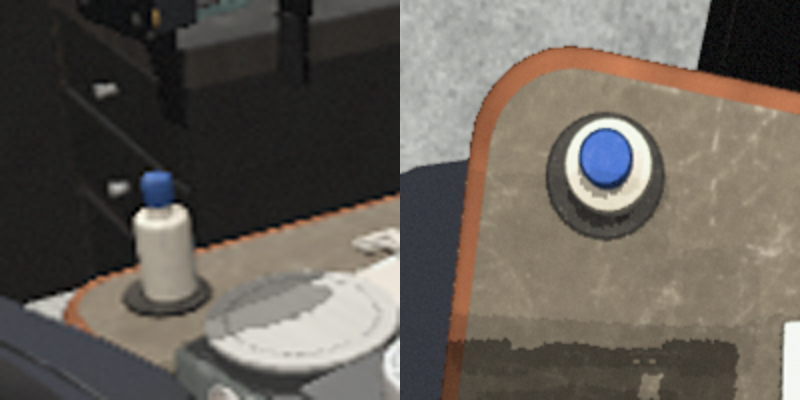

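The bottle stands on the tray. In the wrist half the tray centre is at about (604,176) and the bottle is over it. Now behind the disc: the push direction from disc to pan is about 105°, so I turn the tool by −0.76 units.

Emit:
apply_moves:
  plan: "60 -0.4 0 0 0 0 -0.76; 60 -0.8 -0.1 0 0 0 0; 60 -0.8 -0.1 0 0 0 0; 60 -0.8 -0.1 0 0 0 0; 60 -0.8 -0.1 0 0 0 0"

```text
time_s: 11.52
tcp_pos: [0.5373, -0.0802, 0.2189]
eef_rot: [-1.91, -2.493, 0.0]
contact_force: [0.3, -0.3, 0.0]
opening: 0.0533
grasp_force: 0.0
```

Emit:
apply_moves:
  plan: "60 -0.8 -0.1 0 0 0 0; 60 -0.8 0 0 0 0 0; 60 -0.6 0 0 0 0 0; 60 -0.25 0 0 0 0 0; 60 0 0 0 0 0 0"

```text
time_s: 12.15
tcp_pos: [0.5639, -0.1996, 0.2189]
eef_rot: [-1.913, -2.49, 0.0]
contact_force: [-1.1, -0.3, -0.0]
opening: 0.0524
grasp_force: 0.0
```

```bash
python3 - <<'E'
from h import *
s=env.get_state();print(s['tcp_pos'],s['eef_rot'],s['opening']);np.save('sw7.npy',np.r_[s['tcp_pos'],s['eef_rot']]);w=env.get_image('wrist');t=env.get_image('top')
save('w7.png',w);save('t7.png',t)
K,W=cam('wrist',s);M=R.from_rotvec(s['eef_rot']).as_matrix();print(M[:,:2].round(3).tolist())
print('pred disc',proj(K,W,[.545,-.1295,.094]),'pan',proj(K,W,[.507,.012,.07]))
im=np.vstack([w[:330],t[150:260,160:480].repeat(2,0).repeat(2,1)]);save('w7b.png',im)
E
```

```text
[ 0.56392478 -0.19961025  0.2188932 ] [-1.91336095e+00 -2.49007694e+00  2.85529048e-04] 0.05235911653968268
[[-0.258, 0.966], [0.966, 0.258], [0.001, -0.001]]
pred disc [322.71385223 125.74700625] pan [322.51223573 -58.27244765]
```

View pics/w7b.png

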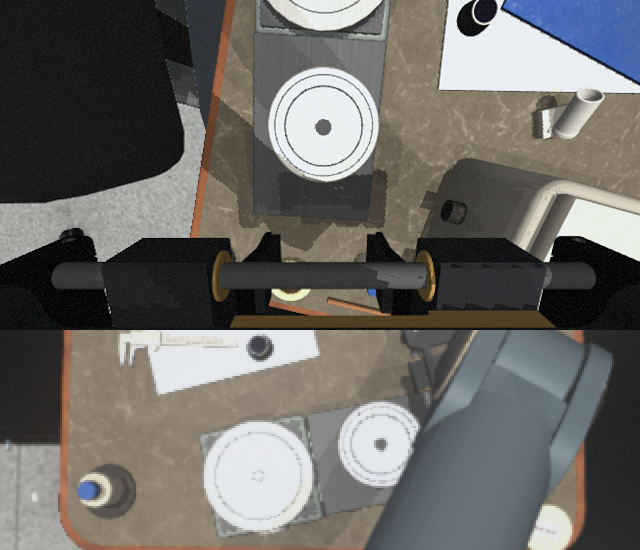

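The disc hub is at wrist (323,127), matching the prediction (322.7,125.7). The fingers straddle it symmetrically (265–380) and the box is clear to the right. Descending behind the disc.

Emit:
apply_moves:
  plan: "60 0 0 0.7 0 0 0; 60 0 0 0.8 0 0 0; 60 0 0 0.5 0 0 0; 60 0 0 0.2 0 0 0; 60 0 0 0 0 0 0"

```text
time_s: 12.88
tcp_pos: [0.564, -0.1992, 0.1094]
eef_rot: [-1.912, -2.491, -0.0]
contact_force: [-0.6, -0.0, -0.7]
opening: 0.0526
grasp_force: 0.0
```

Emit:
apply_moves:
  plan: "60 0 0 0.13 0 0 0; 60 0.1 0 0 0 0 0; 60 0.1 0 0 0 0 0; 60 0.1 0 0 0 0 0; 60 0.1 0 0 0 0 0"

```text
time_s: 13.5
tcp_pos: [0.5589, -0.1809, 0.1032]
eef_rot: [1.913, 2.491, -0.0]
contact_force: [0.0, -2.7, -0.1]
opening: 0.052
grasp_force: 1.2
```

Emit:
apply_moves:
  plan: "60 0.1 0 0 0 0 0; 60 0.1 0 0 0 0 0; 60 0.1 0 0 0 0 0; 60 0.1 0 0 0 0 0; 60 0.1 0 0 0 0 0"

```text
time_s: 14.12
tcp_pos: [0.5525, -0.1566, 0.1032]
eef_rot: [1.914, 2.49, 0.0]
contact_force: [0.7, -3.2, 0.0]
opening: 0.0522
grasp_force: 1.6
```

Emit:
apply_moves:
  plan: "60 0.1 0 0 0 0 0; 60 0.1 0 0 0 0 0; 60 0.1 0 0 0 0 0; 60 0.1 0 0 0 0 0; 60 0.1 0 0 0 0 0"

```text
time_s: 14.75
tcp_pos: [0.546, -0.1324, 0.1031]
eef_rot: [1.914, 2.491, 0.0]
contact_force: [1.6, -4.4, 2.2]
opening: 0.0525
grasp_force: 1.9
```

```bash
cat > d.py <<'E'
from h import *
import sys
s=env.get_state();w=env.get_image('wrist');save(sys.argv[1],w)
K,W=cam('wrist',s);M=R.from_rotvec(s['eef_rot']).as_matrix()
print(s['time_s'],s['tcp_pos'].round(4),s['contact_force'].round(1))
tl=lambda p:(M.T@(p-s['tcp_pos'])).round(4)
zd=float(sys.argv[2])
g=cv2.cvtColor(w,cv2.COLOR_RGB2GRAY)
q=proj(K,W,s['tcp_pos']*[1,1,0]+M[:,0]*.052+[0,0,zd]);print('pred hub',q.round(1))
x,y=q.astype(int);b=g[max(0,y-25):y+25,x-25:x+25]
for t in(130,150):
  for c in cv2.findContours(((b<t)*255).astype(np.uint8),0,1)[0]:
    A=cv2.contourArea(c)
    if 60<A<500:
        (u,v),r=cv2.minEnclosingCircle(c);m=cv2.moments(c);u=m['m10']/A+x-25;v=m['m01']/A+max(0,y-25)
        p=ray(K,W,u,v,zd);print(t,'hub',round(u,1),round(v,1),A,p.round(4),'tool',tl(p))
E
python3 d.py w8.png .094
```

```text
14.75 [ 0.546  -0.1324  0.1031] [ 1.6 -4.4  2.2]
pred hub [322.6 168.3]
```

```bash
sed -i 's/for t in(130,150):/for t in(.7*np.median(b),.8*np.median(b)):/' d.py; python3 d.py w9.png .094; python3 -c "
import cv2;g=cv2.cvtColor(cv2.imread('pics/w9.png'),6);print(g[143:195:3,300:346:3])"
```

```text
14.8 [ 0.5458 -0.1316  0.103 ] [ 1.4 -4.   2.8]
pred hub [322.6 168.3]
[[238 237 237 238 238 239 237 238 239 238 239 238 238 239 239 237]
 [237 238 240 237 238 238 239 238 237 239 238 239 235 237 237 236]
 [236 238 238 238 238 238 237 239 237 238 237 238 238 239 237 239]
 [236 236 239 238 238 237 238 241 242 240 239 237 238 237 239 238]
 [239 238 237 238 237 243 115  91  92  92 205 241 238 238 237 238]
 [239 238 236 237 238  89  95 100 101  99  98  93 233 238 237 236]
 [238 238 238 238 210  99  99 101  98  95  96  98 146 240 239 235]
 [239 238 238 239  94  99  97  96  96  98  99  97  93 172 237 236]
 [238 237 238 241  99  98  93  97  99  95  99  98  94 247 239 238]
 [238 239 238 229  96  94  93  97  96  94  97  95  92 242 236 238]
 [237 237 239 237 159  97  96  94  95  92  95  96 113 241 239 238]
 [238 238 239 238 244  86  96  94  94  96  95  89 246 239 239 237]
 [238 239 238 240 237 233  99  89  94  88 101 246 237 238 237 239]
 [237 239 240 238 238 238 243 239 173 247 239 238 238 236 237 239]
 [239 237 238 237 239 239 238 238 239 236 237 238 238 238 235 238]
 [237 238 238 238 237 239 237 238 238 234 235 239 237 238 238 238]
 [238 237 238 238 238 236 237 237 239 238 236 235 237 238 238 234]
 [237 236 239 238 238 238 237 238 238 237 235 235 235 236 239 237]]
```

Hub at wrist ≈(324,169) against predicted (322.6,168.3), so the disc is centred in the fingers. Continuing.

Emit:
apply_moves:
  plan: "60 0.1 0 0 0 0 0; 60 0.1 0 0 0 0 0; 60 0.1 0 0 0 0 0; 60 0.1 0 0 0 0 0; 60 0.1 0 0 0 0 0"

```text
time_s: 15.48
tcp_pos: [0.5394, -0.1081, 0.103]
eef_rot: [1.914, 2.491, 0.0]
contact_force: [1.2, -4.2, 2.3]
opening: 0.0525
grasp_force: 2.1
```

Emit:
apply_moves:
  plan: "60 0.08 0 0 0 0 0; 60 0.08 0 0 0 0 0; 60 0.08 0 0 0 0 0; 60 0.08 0 0 0 0 0; 60 0.08 0 0 0 0 0"

```text
time_s: 16.1
tcp_pos: [0.5346, -0.0892, 0.1032]
eef_rot: [1.914, 2.49, 0.0]
contact_force: [0.9, -5.5, 3.0]
opening: 0.0522
grasp_force: 2.5
```

```bash
sed -i 's/<500/<1500/' d.py; python3 d.py w10.png .092
```

```text
16.1 [ 0.5346 -0.0892  0.1032] [ 0.9 -5.5  3. ]
pred hub [322.6 167.7]
165.2 hub 324.1 167.1 559.5 [ 0.5219 -0.0385  0.092 ] tool [0.0523 0.0008 0.0112]
188.8 hub 324.3 167.3 586.0 [ 0.522  -0.0386  0.092 ] tool [0.0522 0.0009 0.0112]
```

Emit:
apply_moves:
  plan: "60 0.08 0 0 0 0 0; 60 0.08 0 0 0 0 0; 60 0.08 0 0 0 0 0; 60 0.08 0 0 0 0 0; 60 0.08 0 0 0 0 0"

```text
time_s: 16.77
tcp_pos: [0.5291, -0.0696, 0.103]
eef_rot: [-1.915, -2.491, -0.0]
contact_force: [0.9, -3.9, 2.0]
opening: 0.0523
grasp_force: 2.4
```

Emit:
apply_moves:
  plan: "60 0.08 0 0 0 0 0; 60 0.08 0 0 0 0 0; 60 0.08 0 0 0 0 0; 60 0.08 0 0 0 0 0; 60 0.08 0 0 0 0 0"

```text
time_s: 17.4
tcp_pos: [0.5234, -0.0497, 0.1026]
eef_rot: [-1.913, -2.49, 0.001]
contact_force: [0.7, -2.4, -1.4]
opening: 0.0524
grasp_force: 1.2
```

```bash
python3 d.py w11.png .090; python3 - <<'E'
from h import *
t=env.get_image('top');save('t11.png',t)
w=cv2.cvtColor(cv2.imread('pics/w11.png'),6)
for v in(60,80,100,120):print(v,[(u,w[v,u]) for u in range(230,430,5)] if v==100 else '')
print('col323',w[20:170:3,323])
E
```

```text
17.4 [ 0.5234 -0.0497  0.1026] [ 0.7 -2.4 -1.4]
pred hub [322.6 167.3]
165.2 hub 323.9 166.6 544.5 [0.5105 0.0011 0.09  ] tool [0.0523 0.0007 0.0127]
188.8 hub 323.8 166.8 567.5 [0.5105 0.001  0.09  ] tool [0.0523 0.0007 0.0127]
60 
80 
100 [(230, np.uint8(191)), (235, np.uint8(197)), (240, np.uint8(195)), (245, np.uint8(132)), (250, np.uint8(139)), (255, np.uint8(236)), (260, np.uint8(236)), (265, np.uint8(150)), (270, np.uint8(240)), (275, np.uint8(235)), (280, np.uint8(236)), (285, np.uint8(237)), (290, np.uint8(236)), (295, np.uint8(239)), (300, np.uint8(121)), (305, np.uint8(87)), (310, np.uint8(186)), (315, np.uint8(245)), (320, np.uint8(238)), (325, np.uint8(238)), (330, np.uint8(241)), (335, np.uint8(246)), (340, np.uint8(151)), (345, np.uint8(95)), (350, np.uint8(229)), (355, np.uint8(237)), (360, np.uint8(237)), (365, np.uint8(236)), (370, np.uint8(238)), (375, np.uint8(236)), (380, np.uint8(171)), (385, np.uint8(241)), (390, np.uint8(236)), (395, np.uint8(239)), (400, np.uint8(155)), (405, np.uint8(107)), (410, np.uint8(236)), (415, np.uint8(236)), (420, np.uint8(234)), (425, np.uint8(234))]
120 
col323 [239 235 235 236 235 235 236 237 240 126 236 237 234 237 195 217 236 237
 239 114 238 238 236 237 236 210 157 236 236 237 237 237 236 238 237 236
 237 238 237 234 237 238 236 236 235  95  99 101  98  98]
```

Emit:
apply_moves:
  plan: "60 0.05 0 0 0 0 0; 60 0.05 0 0 0 0 0; 60 0.05 0 0 0 0 0; 60 0 0 0 0 0 0"

```text
time_s: 18.0
tcp_pos: [0.5222, -0.0429, 0.1031]
eef_rot: [-1.914, -2.491, -0.001]
contact_force: [0.8, -2.8, -0.6]
opening: 0.0524
grasp_force: 0.9
```

Emit:
apply_moves:
  plan: "60 -0.1 0 0 0 0 0; 60 -0.3 0 -0.2 0 0 0; 60 -0.5 0 -0.7 0 0 0; 60 -0.4 0 -0.8 0 0 0; 60 -0.2 0 -0.7 0 0 0"

```text
time_s: 18.62
tcp_pos: [0.5417, -0.1182, 0.2254]
eef_rot: [1.917, 2.487, 0.001]
contact_force: [0.2, 1.3, -0.5]
opening: 0.0521
grasp_force: 0.0
```

Emit:
apply_moves:
  plan: "60 0 0 -0.4 0 0 0; 60 0 0 0 0 0 0; 60 0 0 0 0 0 0"

```text
time_s: 19.0
tcp_pos: [0.5409, -0.1157, 0.2423]
eef_rot: [-1.914, -2.49, 0.001]
contact_force: [0.1, -0.2, -0.8]
opening: 0.0524
grasp_force: 0.0
```

```bash
cat > e.py <<'E'
from h import *
import sys
s=env.get_state();w=env.get_image('wrist');save(sys.argv[1],w);t=env.get_image('top');save('t'+sys.argv[1],t)
K,W=cam('wrist',s);M=R.from_rotvec(s['eef_rot']).as_matrix();print(s['tcp_pos'].round(4))
def meas(nm,im,K,W):
    g=cv2.cvtColor(im,cv2.COLOR_RGB2GRAY);res={}
    u0,v0=proj(K,W,[.508,.009,.09]).astype(int);print(nm,'pred',u0,v0)
    # hub
    y0,x0=max(0,v0-30),u0-30;b=g[y0:v0+30,x0:u0+30];best=None
    for c in cv2.findContours(((b<.75*np.median(b))*255).astype(np.uint8),0,1)[0]:
        A=cv2.contourArea(c);(_,_),r=cv2.minEnclosingCircle(c)
        if A>15 and A>.6*np.pi*r*r:
            m=cv2.moments(c);u=m['m10']/A+x0;v=m['m01']/A+y0;print(' hub',round(u,1),round(v,1),A,ray(K,W,u,v,.0905).round(4))
    # pan outline: bright component
    m=(g>175).astype(np.uint8);m=cv2.morphologyEx(m,cv2.MORPH_CLOSE,np.ones((5,5),np.uint8))
    n,lab,st,_=cv2.connectedComponentsWithStats(m);k=np.bincount(lab[v0-20:v0+20,u0-20:u0+20].ravel())[1:].argmax()+1
    c=max(cv2.findContours((lab==k).astype(np.uint8),0,1)[0],key=cv2.contourArea);h=cv2.convexHull(c)
    P=np.array([ray(K,W,*q[0],.0665)[:2] for q in h]).astype(np.float32)
    # algebraic circle fit with outlier trimming
    for _ in range(4):
        A=np.c_[2*P,np.ones(len(P))];x=np.linalg.lstsq(A,(P**2).sum(1),rcond=None)[0];r=np.sqrt(x[2]+x[0]**2+x[1]**2)
        e=np.abs(np.hypot(*(P-x[:2]).T)-r);P=P[e<max(.0015,np.median(e)*2)]
    print(' pan',st[k].tolist(),x[:2].round(4),'d',(2*r).round(4),'n',len(P))
meas('wrist',w,K,W);meas('top',t,*cam('top'))
E
python3 e.py w12x.png
```

```text
[ 0.5409 -0.1157  0.2423]
wrist pred 323 62
 hub 324.8 63.5 173.0 [0.5095 0.0082 0.0905]
 pan [261, 0, 129, 131, 13780] [0.5091 0.0128] d 0.1296 n 23
top pred 288 221
 pan [262, 195, 49, 56, 2009] [0.5071 0.0127] d 0.1265 n 15
```

Emit:
apply_moves:
  plan: "60 0.2 0.03 0.7 0 0 0; 60 0.3 0 0.8 0 0 0; 60 0.3 0 0.8 0 0 0; 60 0.2 0 0.4 0 0 0; 60 0.1 0 0 0 0 0"

```text
time_s: 19.73
tcp_pos: [0.5269, -0.0614, 0.1059]
eef_rot: [-1.911, -2.488, 0.005]
contact_force: [0.2, -0.6, 1.4]
opening: 0.0524
grasp_force: 0.0
```

Emit:
apply_moves:
  plan: "60 0.1 0 0.08 0 0 0; 60 0.1 0 0 0 0 0; 60 0.05 0 0 0 0 0; 60 0 0 0 0 0 0; 60 0 0 0 0 0 0"

```text
time_s: 20.35
tcp_pos: [0.5257, -0.0502, 0.1043]
eef_rot: [1.914, 2.49, 0.001]
contact_force: [1.2, 0.3, -0.2]
opening: 0.0522
grasp_force: 0.0
```

Emit:
apply_moves:
  plan: "60 0.08 0 0 0 0 0; 60 0.05 0 0 0 0 0; 60 0.05 0 0 0 0 0; 60 0.06 0 0 0 0 0; 60 0 0 0 0 0 0"

```text
time_s: 20.98
tcp_pos: [0.5224, -0.0387, 0.1041]
eef_rot: [1.914, 2.49, -0.0]
contact_force: [-0.4, -3.2, -0.5]
opening: 0.0525
grasp_force: 1.4
```

Emit:
apply_moves:
  plan: "60 -0.1 0 0 0 0 0; 60 -0.4 0 -0.2 0 0 0; 60 -0.6 0 -0.7 0 0 0; 60 -0.5 0 -0.8 0 0 0; 60 -0.3 0 -0.7 0 0 0"

```text
time_s: 21.6
tcp_pos: [0.5473, -0.1333, 0.2264]
eef_rot: [1.917, 2.486, 0.001]
contact_force: [0.2, -0.1, -0.8]
opening: 0.052
grasp_force: 0.0
```

Emit:
apply_moves:
  plan: "60 0.3 0 -0.4 0 0 0; 60 0 0 0 0 0 0; 60 0 0 0 0 0 0"

```text
time_s: 21.98
tcp_pos: [0.5426, -0.1163, 0.2434]
eef_rot: [-1.914, -2.49, 0.001]
contact_force: [-0.2, 0.1, -0.6]
opening: 0.0525
grasp_force: 0.0
```

```bash
python3 e.py w13.png; python3 - <<'E'
from h import *
g=cv2.cvtColor(cv2.imread('pics/tw13.png'),6);K,W=cam('top')
print(proj(K,W,[.508,.0125,.0905]));print(g[208:232,276:300])
E
```

```text
[ 0.5426 -0.1163  0.2434]
wrist pred 321 61
 hub 324.0 57.8 176.5 [0.5094 0.0122 0.0905]
 pan [259, 0, 129, 130, 13666] [0.5097 0.0131] d 0.1305 n 25
top pred 288 221
 pan [262, 195, 49, 56, 2012] [0.5072 0.0126] d 0.1263 n 14
[286.96401248 221.78265259]
[[211 228 232 231 226 223 184 205 213 211 189 197 203 199 206 191 204 220
  225 227 231 232 230 213]
 [226 231 231 226 187 197 193 224 229 230 229 230 230 229 230 229 228 214
  196 199 222 228 230 230]
 [231 231 227 214 196 224 229 231 232 232 232 232 232 232 232 232 232 230
  227 211 207 206 221 230]
 [231 225 206 207 226 231 232 232 232 232 232 232 232 232 232 232 232 232
  232 230 228 206 184 219]
 [226 204 206 226 231 232 232 232 232 232 232 232 232 232 232 232 232 232
  231 232 231 228 209 185]
 [209 205 226 231 232 232 232 232 232 232 232 232 232 232 232 232 232 232
  232 232 232 231 228 205]
 [204 227 231 232 232 232 232 232 232 232 232 232 232 232 232 232 232 232
  232 232 232 232 231 228]
 [223 231 232 232 232 232 232 232 232 232 232 232 232 232 232 232 232 232
  232 232 232 232 232 229]
 [228 232 232 232 232 232 232 232 232
[... 879 characters left out ...]
32 231 232 232 232 232 232 231 229 218 191 182 189 223 231 231 232
  232 232 232 232 232 231]
 [231 232 232 232 232 231 232 232 231 232 231 229 229 229 231 231 232 232
  232 231 232 232 232 231]
 [231 231 232 232 232 232 232 232 232 232 232 232 232 231 232 232 231 232
  232 232 232 232 232 232]
 [230 232 232 231 232 232 232 232 232 232 231 232 232 232 232 232 232 232
  232 232 231 232 232 231]
 [225 231 232 231 232 232 232 231 232 232 231 232 232 232 231 232 232 232
  231 231 232 232 231 230]
 [225 230 232 231 231 231 231 232 232 232 231 231 231 232 231 232 232 232
  231 232 231 232 231 224]
 [213 225 230 232 231 231 231 231 232 232 231 231 231 232 232 231 231 232
  232 232 231 231 226 196]]
```

The disc is centred to within about 1.5 mm in both views, and the arm is clear.

```bash
python3 -c "
from station import env
print(env.get_state()['contact_force'],env.close_job())"
```

```text
the job is handed in; nothing more can be done
[ 0.96834598  0.68064387 -0.10920277] None
```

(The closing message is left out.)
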